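# Tighten a paint pressure pot's lid crosswise

### The job

Take the slotted wing-nut wrench standing on the bench (not the key with the round socket) and with it give each of the four wing nuts on the paint pot's lid about a quarter turn clockwise, crosswise: first one nut and the one diagonally opposite, then the other two. A little is enough: turn none of them much past the quarter turn, and keep the fingers off the pot. Then stand the wrench upright on the bench again and let go.

Things in the scene. Friction and masses are not known exactly. Their poses are not given: they have to be found in the camera images.
- pot: Fixed squat paint pressure pot; aluminium lid 240 mm across, its top 100 mm above the bench. Origin: centre of underside, z up. Brass wing nuts on the lid, in the pot's frame (x, y mm): a 60, 60; b -60, 60; c -60, -60; d 60, -60. Each has a straight pair of wings 60 long, 8 thick, from 4 to 30 mm above the lid. Gauge in the lid's middle: 44 across, 34 high.
- wrench: Loose steel wing-nut wrench, 0.32 kg, 131 mm tall, upright on its head. Origin: centre of underside, z up. Head 60 (x) by 42 (y) by 36 high, with a slot 24 wide, 26 deep, along all of x, open below: it goes over the wings with 8 mm play each side and 15 degrees of free turn each way, so turn it 10 to 15 degrees extra. The T-key with a round 40 mm socket is not it.
- wrench_handle (a point): Middle of the wrench's handle, 118 mm above the wrench's origin. The handle is a flat-sided bar 70 mm long along the wrench's x (as the slot), 18 mm thick along y, 26 mm high: grip it across its thickness. The shaft below is 14 mm thick. The wrench is the same after a half turn.
- nut_a (a joint): Wing nut a on the lid, diagonally opposite nut c: angle about the vertical in rad, growing clockwise seen from above (tightening), 0 to 0.35 at the start. The line of its wings lies at 20 degrees minus this value, anticlockwise from the pot's x axis. Friction of 0.12 N m holds it where it is left; no stop within reach.
- nut_b (a joint): Wing nut b on the lid, diagonally opposite nut d: angle about the vertical in rad, growing clockwise seen from above (tightening), 0 to 0.35 at the start. The line of its wings lies at 80 degrees minus this value, anticlockwise from the pot's x axis. Friction of 0.12 N m holds it where it is left; no stop within reach.
- nut_c (a joint): Wing nut c on the lid, diagonally opposite nut a: angle about the vertical in rad, growing clockwise seen from above (tightening), 0 to 0.35 at the start. The line of its wings lies at -35 degrees minus this value, anticlockwise from the pot's x axis. Friction of 0.12 N m holds it where it is left; no stop within reach.
- nut_d (a joint): Wing nut d on the lid, diagonally opposite nut b: angle about the vertical in rad, growing clockwise seen from above (tightening), 0 to 0.35 at the start. The line of its wings lies at 125 degrees minus this value, anticlockwise from the pot's x axis. Friction of 0.12 N m holds it where it is left; no stop within reach.
Not all that is in view belongs to the job. Leave any pink look-alike of the wrench alone. Several things have the shape of the pot; the one meant has the colours described above.

How it is judged:
On the way, in this order (a step that is already met when the one before it is completed fails the run):
1. two diagonally opposite nuts have been turned clockwise (past 0.9 rad) while the other two have not yet been (below 0.6 rad) (((value of joint each of nut_a, nut_c above 0.9 rad and value of joint each of nut_b, nut_d below 0.6 rad) or (value of joint each of nut_b, nut_d above 0.9 rad and value of joint each of nut_a, nut_c below 0.6 rad))), for 0.1 s.
2. all four nuts have been turned clockwise (past 0.9 rad) (value of joint each of nut_a, nut_b, nut_c, nut_d above 0.9 rad), for 0.1 s.
At the end, for the whole second after the job is handed in: All four nuts stand between 0.9 and 2.25 rad (about a quarter turn from their start), and the wrench stands still and upright (within 8 degrees) on the bench (underside less than 12 mm above it) (all of step 2 and value of joint each of nut_a, nut_b, nut_c, nut_d below 2.25 rad and height (world z) of wrench below 0.012 m and angle between wrench's own z axis and vertical below 0.15 rad and linear speed of wrench below 0.02 m/s); the robot touches nothing.
It fails at once if a nut turned much past the quarter turn (beyond 2.25 rad) (value of joint any of nut_a, nut_b, nut_c, nut_d above 2.25 rad).
It fails at once if the fingers press on the pot or its nuts (over 3 N) (contact force between the fingers and pot above 3 N).
It also fails if it takes over 72 s, if anything falls off the work surface, if the arm or the gripper's body presses on something with over 40 N, if the wrist force passes 120 N, or if a joint passes its speed limit or range.

### The arm

A 6-joint arm with a two-finger parallel gripper is mounted at the origin on the work surface. World frame = base frame: x ahead of the robot, y to its left, z up, the work surface at z = 0. Lengths are in m, angles in rad, forces in N, time in s.
With the tool pointing down it reaches from about 0.35 to 0.775 m from the base axis. Payload 7.3 kg.
Tool frame: the origin (TCP) lies between the finger pads; the fingertips stand 25 mm ahead of it and the grasp point (between the pads) lies 6 mm ahead of it; y points along the fingers, z is the direction in which the jaws open and shut, and the axes are right-handed (so a half turn about y gives the same grasp; the last joint's range is limited). The gripper opens to 92 mm and grips with 3 to 60 N. Pads are 19 mm wide; open, the fingers measure 130 mm over their backs; the gripper's body (75 mm by 190 mm) begins 47 mm behind the grasp point.
Start: joints at [-1.379, 0.342, 1.524, -0, 1.275, -0.146], TCP at [0.174, -0.495, 0.252] pointing down, gripper open.
Joint ranges: [-2.53, 2.53], [-0.77, 2.02], [0.04, 2.7], [-1, 4.14], [0.28, 2.66], [-3.11, 3.11]. Speed limits (rad/s): [2.57, 2.57, 3.14, 3.14, 3.14, 3.14].

### API

Orientations are given as [roll, pitch, yaw] about the fixed x, y, z axes, in that order (R = Rz(yaw) Ry(pitch) Rx(roll)).
In Python, from cell import sensors, read_camera, hand_in gives the robot as it stands. The module is installed in compiled form; this text tells all that it offers.
- The arm moves only by the tool send_rows, never from a script. Its argument "motion" is a list that holds one entry, the list of rows, each a list of 4 numbers: the shift along the tool's x, y, z in m, then the turn about the tool's y in degrees. In form: [[[tx, ty, tz, twist], ...]]. A call has 1 to 8 rows; each row is the pose to reach, as a shift and turn from the pose measured when the call began, along the tool's axes at that moment; what a row does not reach only later rows make up. A row lasts 1/10 s, in which the tool goes at most 50 mm and 8.59 degrees, less where a joint would pass 70% of its speed; a pose out of reach is approached as far as the arm can. A call with a gripper value outside its range is refused whole. "gripper" is the opening, from 0 (shut) to 1 (fully open), set as the call begins (left out, the last holds). The fingers move at their own pace and stop on an object; "grip_force" is the grip in N (left out, the last holds). Time passes only in rows, so rows that repeat a pose let the fingers close. It gives the time, the measured TCP pose, the force and the opening at its end, in the units of the state.
- sensors.observe(): the state, without advancing time (a new reading comes with each control period).
- read_camera(name): name is "side" or "top" or "wrist"; returns a dict with "frame" (420x560x3 uint8, red, green, blue), "fx", "fy", "cx", "cy" (pixels), "extrinsics" (4x4, takes a point from world to camera coordinates). Camera axes: x right, y up, looking along -z (the intrinsics and any distortion apply to the point x, -y, -z); pixel columns grow to the right and rows downward; lengths in m; the calibration is good to about 2 mm. The wrist camera is an equidistant fisheye: a pixel r from the principal point sees the ray r / f radians off the axis. A picture is of the moment at which its call begins. There is no depth.
- hand_in(): hands the job in, once; it reports no verdict.
The state is a dict: "time": time; "qpos": joint angles; "qvel": joint speeds; "joint_efforts": joint torques, N m; "tool_pos": TCP position; "tool_rot": TCP orientation; "contact_force": force on the tool from outside, world axes, zero at the start; "torque": the same for the moment, N m; "opening": finger opening in m.
Only numpy, scipy, OpenCV 4.12 (cv2) and the standard library are available. Lean on these libraries where they do the work, as an engineer would, in place of code of your own. Each camera call takes 0.05 s, during which the arm holds its last target.

## Working session

There is one attempt and no reset: what is moved stays moved. The work goes in short steps, Python scripts to look and compute and a tool call to move; the robot and the scene stay as the last step left them, time stands still between calls to the robot, and variables do not carry over. Pictures are saved under pics/ and viewed, and the job is handed in when it is done.

Besides the shell and the picture viewer there is one more tool, called after ">>>" as a command line: name --argument value ..., lists and objects as JSON in quotes. send_rows: Moves the arm, as the interface text tells. Its arguments: {"type":"object","properties":{"motion":{"type":"array"},"gripper":{"type":"number"},"grip_force":{"type":"number"}},"required":["motion"]}

```bash
mkdir -p pics
cat > h.py <<'E'
import numpy as np, cv2
from cell import sensors, read_camera, hand_in
def snap(n,f):
    c=read_camera(n); cv2.imwrite('pics/'+f,c['frame'][:,:,::-1]); np.savez('pics/'+f[:-4]+'.npz',**c); return c
def ray(c,u,v):
    E=np.array(c['extrinsics']);R=E[:3,:3];o=-R.T@E[:3,3]
    d=np.array([(u-c['cx'])/c['fx'],-(v-c['cy'])/c['fy'],-1.]);d=R.T@d
    return o,d
def onz(c,u,v,z):
    o,d=ray(c,u,v);return o+d*(z-o[2])/d[2]
def proj(c,p):
    E=np.array(c['extrinsics']);q=E[:3,:3]@np.array(p)+E[:3,3]
    return c['cx']+c['fx']*q[0]/-q[2], c['cy']-c['fy']*q[1]/-q[2]
E
python3 - <<'E'
from h import *
print(sensors.observe())
for n in('top','side','wrist'):
    c=snap(n,n+'0.png'); print(n,c['fx'],c['cx'],c['cy'],np.round(c['extrinsics'],3).tolist())
E
```

```text
{'time': 0.0, 'qpos': array([-1.37896424e+00,  3.42701797e-01,  1.52505353e+00, -5.98381751e-06,
        1.27542693e+00, -1.45994409e-01]), 'qvel': array([-0.00093375, -0.00023339,  0.0010865 , -0.00100052,  0.00102619,
        0.00022088]), 'joint_efforts': array([-4.81107600e-04, -4.31243634e+01, -2.44214988e+01,  7.16820988e-02,
        5.59913332e-02, -1.17936665e-04]), 'tool_pos': array([ 0.17395068, -0.49492628,  0.25104307]), 'tool_rot': array([-1.57236985e+00,  2.25588601e-04, -2.80376459e+00]), 'contact_force': array([ 0.07998808, -0.53218753,  0.41661625]), 'torque': array([-0.02845417,  0.03994536,  0.01757212]), 'opening': 0.09199044420480092}
top 412.18588443740583 280.4361718034314 212.5650275199923 [[0.009, -1.0, 0.009, -0.052], [0.998, 0.009, 0.07, -0.427], [-0.07, 0.008, 0.998, -1.083], [0.0, 0.0, 0.0, 1.0]]
side 494.6188607982584 281.2154593297617 198.90864027452005 [[-0.808, -0.589, -0.014, 0.303], [0.302, -0.435, 0.849, -0.244], [-0.506, 0.682, 0.529, -0.995], [0.0, 0.0, 0.0, 1.0]]
wrist 325.19226210127806 281.5802750312544 210.3324868167931 [[0.331, -0.944, -0.002, -0.525], [0.909, 0.32, -0.268, 0.033], [0.254, 0.087, 0.963, -0.391], [0.0, 0.0, 0.0, 1.0]]
```

View pics/top0.png

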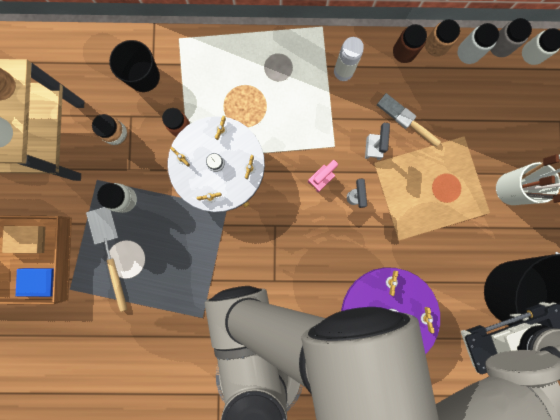

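View pics/side0.png

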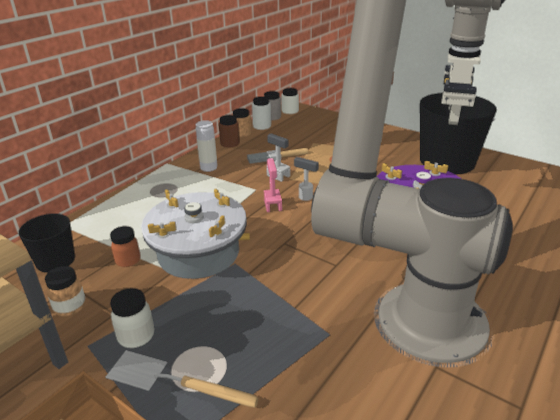

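View pics/wrist0.png

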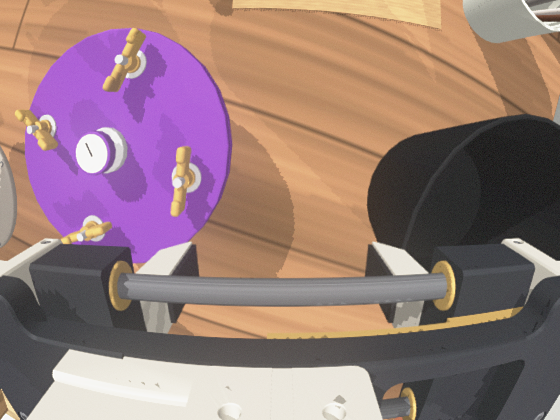

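Run:
```python
import cv2
t=cv2.imread('pics/top0.png');s=cv2.imread('pics/side0.png')
cv2.imwrite('pics/tz.png',cv2.resize(t[100:220,300:420],None,fx=5,fy=5,interpolation=2))
cv2.imwrite('pics/sz.png',cv2.resize(s[120:220,240:340],None,fx=6,fy=6,interpolation=2))
cv2.imwrite('pics/tp.png',cv2.resize(t[108:218,160:272],None,fx=5,fy=5,interpolation=2))
```

```text
(no output)
```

View pics/tz.png

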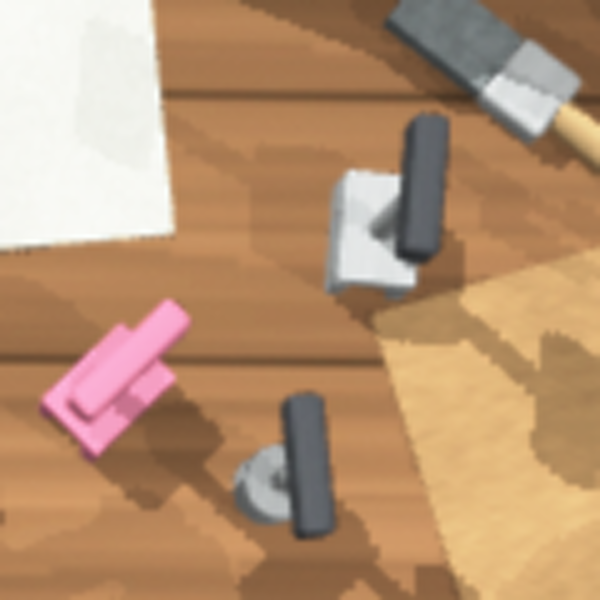

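View pics/sz.png

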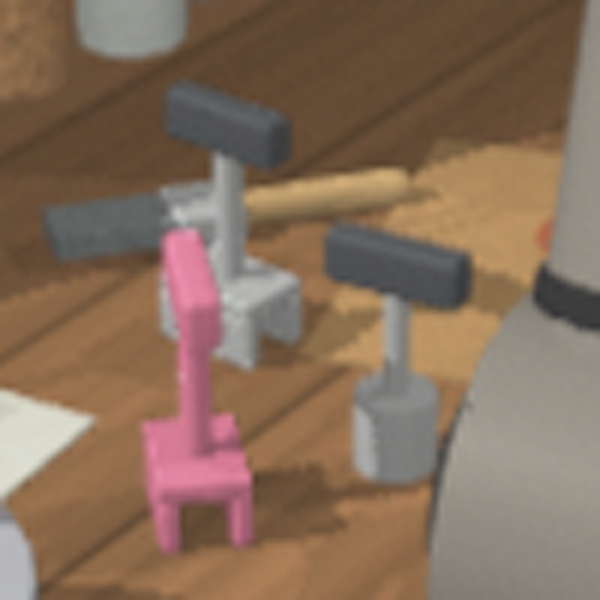

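View pics/tp.png

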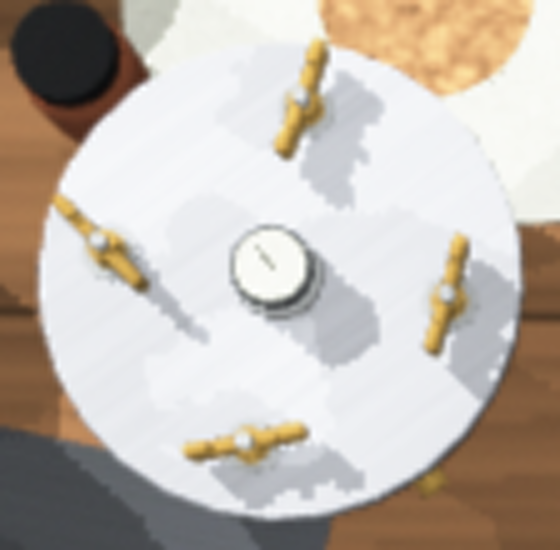

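Run:
```python
from h import *
c=dict(np.load('pics/top0.npz'));s=dict(np.load('pics/side0.npz'))
f=c['frame'];hsv=cv2.cvtColor(f,cv2.COLOR_RGB2HSV)
# gauge, lid
lid=((hsv[...,1]<40)&(hsv[...,2]>120)).astype(np.uint8);m=np.zeros_like(lid);cv2.circle(m,(216,163),52,1,-1)
# include everything inside contour
cn,_=cv2.findContours(lid*m,0,1);k=max(cn,key=cv2.contourArea);h=cv2.convexHull(k)
(e)=cv2.fitEllipse(h);print('lid',e)
P=onz(c,*e[0],0.1);print('pot centre',P)
br=((hsv[...,0]>12)&(hsv[...,0]<28)&(hsv[...,1]>100)).astype(np.uint8);m[:]=0;cv2.circle(m,(216,163),47,1,-1)
n,l,st,ce=cv2.connectedComponentsWithStats(br*m)
for i in range(1,n):
    if st[i,4]<10: continue
    vu=np.argwhere(l==i)[:,::-1].astype(float)
    w=np.array([onz(c,u,v,0.12) for u,v in vu]);mu=w.mean(0);U,S,V=np.linalg.svd((w-mu)[:,:2],full_matrices=False)
    d=mu-P
    print(st[i,4],ce[i].round(1),mu.round(4),'r',np.hypot(*d[:2]).round(4),'az',np.degrees(np.arctan2(d[1],d[0])).round(1),'wing',(np.degrees(np.arctan2(V[0,1],V[0,0]))%180).round(1),'range',np.hypot(*mu[:2]).round(3))
# handle
for cam,box in((c,(365,115,400,165)),(s,(262,130,292,150))):
    g=cam['frame'].astype(int);mm=((g.max(2)<105)&(g.max(2)-g.min(2)<30)).astype(np.uint8);b=np.zeros_like(mm);b[box[1]:box[3],box[0]:box[2]]=1
    cn,_=cv2.findContours(mm*b,0,1);k=max(cn,key=cv2.contourArea);r=cv2.minAreaRect(k);M=cv2.moments(k);print(r,M['m10']/M['m00'],M['m01']/M['m00'])
    cam['hc']=(M['m10']/M['m00'],M['m01']/M['m00']);cam['r']=r
o1,d1=ray(c,*c['hc']);o2,d2=ray(s,*s['hc']);A=np.stack([d1,-d2],1);t=np.linalg.lstsq(A,o2-o1,rcond=None)[0];print(o1+t[0]*d1,o2+t[1]*d2)
bx=cv2.boxPoints(c['r']);print([onz(c,*q,.12).round(4).tolist() for q in bx]); print(onz(c,*c['hc'],.12))
```

```text
lid ((216.53564453125, 161.0162353515625), (97.0930404663086, 102.40888977050781), 27.487655639648438)
pot centre [0.5477841  0.11163303 0.1       ]
79 [220.2 128.2] [0.6251 0.1013 0.12  ] r 0.078 az -7.6 wing 162.6 range 0.633
22 [174.6 151.1] [0.5671 0.2107 0.12  ] r 0.1009 az 79.0 wing 45.2 range 0.605
43 [183.4 159.9] [0.5457 0.189  0.12  ] r 0.0773 az 91.5 wing 44.0 range 0.577
67 [249.2 166.9] [0.5303 0.0292 0.12  ] r 0.0843 az -102.0 wing 166.7 range 0.531
73 [209.1 196.3] [0.4577 0.1248 0.12  ] r 0.0911 az 171.7 wing 101.6 range 0.474
((382.07427978515625, 137.25743103027344), (12.338461875915527, 29.35359764099121), 5.7105937004089355) 383.0994397759103 138.9439775910364
((277.33941650390625, 140.44161987304688), (23.153093338012695, 10.508598327636719), 19.98310661315918) 277.4359626802375 140.31297709923663
[ 0.60187846 -0.29604939  0.12316359] [ 0.60174286 -0.29614572  0.12315411]
[[0.572, -0.2755, 0.12], [0.6446, -0.2832, 0.12], [0.6419, -0.3134, 0.12], [0.5693, -0.3055, 0.12]]
[ 0.60268454 -0.29687254  0.12      ]
```

```bash
cat > fit.py <<'E'
from h import *
from scipy.optimize import least_squares
def comps(cam,u0,v0,r,X0):
    f=cam['frame'];hsv=cv2.cvtColor(f,cv2.COLOR_RGB2HSV)
    br=((hsv[...,0]>10)&(hsv[...,0]<30)&(hsv[...,1]>90)).astype(np.uint8)
    out=[]
    for p in nuts(X0):
        u,v=proj(cam,p);m=np.zeros_like(br);cv2.circle(m,(int(round(u)),int(round(v))),r,1,-1)
        vu=np.argwhere(br*m)[:,::-1].astype(float)
        # centre from extent along main axis
        mu=vu.mean(0);V=np.linalg.svd(vu-mu,full_matrices=False)[2]
        a=(vu-mu)@V.T; mid=mu+((a.max(0)+a.min(0))/2)@V
        out.append((mid,mu,len(vu),V[0]))
    return out
def nuts(X):
    L=np.array([[60,60],[-60,60],[-60,-60],[60,-60]])/1000.
    R=np.array([[np.cos(X[2]),-np.sin(X[2])],[np.sin(X[2]),np.cos(X[2])]])
    return np.hstack([L@R.T+X[:2],np.full((4,1),.119)])
if __name__=='__main__':
    c=dict(np.load('pics/top0.npz'));s=dict(np.load('pics/side0.npz'))
    X=np.array([.5435,.112,np.radians(36)])
    for it in range(4):
        o=[(cam,comps(cam,0,0,r,X)) for cam,r in((c,15),(s,14))]
        def res(X,sel=(0,1)): return np.concatenate([np.subtract(proj(o[k][0],p),q[0]) for k in sel for p,q in zip(nuts(X),o[k][1])])
        sols=[least_squares(res,X,args=(sel,),loss='soft_l1') for sel in((0,1),(0,),(1,))]
        X=sols[0].x
    for q in sols: print(q.x[:2].round(4),np.degrees(q.x[2]).round(2),q.fun.reshape(-1,2).round(1).tolist())
    print(nuts(X).round(4))
    for i,q in enumerate(o[0][1]):
        a=onz(c,*q[0],.125);b=onz(c,*(q[0]+10*q[3]),.125)-a
        print('abcd'[i],q[2],np.degrees(np.arctan2(b[1],b[0]))%180)
E
python3 fit.py
```

```text
[0.5397 0.1139] 38.33 [[2.9, -0.8], [0.8, 0.0], [-0.4, 0.5], [-2.3, 1.5], [-0.2, -0.6], [-0.4, -0.4], [0.1, -0.0], [-0.2, 0.8]]
[0.5405 0.1143] 38.16 [[2.8, -1.2], [0.5, -0.3], [-0.6, 0.3], [-2.4, 1.2]]
[0.539  0.1141] 38.45 [[-0.0, -0.4], [-0.1, -0.2], [0.3, 0.1], [-0.1, 0.9]]
[[0.5496 0.1982 0.119 ]
 [0.4555 0.1237 0.119 ]
 [0.5299 0.0296 0.119 ]
 [0.624  0.104  0.119 ]]
a 101 61.98746412682351
b 78 101.02054378470125
c 74 166.0695348930091
d 87 162.75583965989398
```

>>> send_rows --motion '[[[0,0,0,-8.5],[0,0,0,-17],[0,0,0,-25.5],[0,0,0,-34],[0,0,0,-42.5],[0,0,0,-51],[0,0,0,-59.5],[0,0,0,-68]]]' --gripper 1

```text
time: 0.95
tool_pos: [0.1739, -0.4949, 0.2509]
tool_rot: [-1.571, 0.002, -1.611]
contact_force: [-0.3, -0.5, 0.4]
opening: 0.0921
```

>>> send_rows --motion '[[[0,0,0,-8.5],[0,0,0,-17],[0,0,0,-25.5],[0,0,0,-34],[0,0,0,-42.5],[0,0,0,-51],[0,0,0,-59.5],[0,0,0,-68]]]'

```text
time: 1.75
tool_pos: [0.1739, -0.4947, 0.2506]
tool_rot: [-1.569, 0.002, -0.418]
contact_force: [-0.4, 0.1, -0.3]
opening: 0.0918
```

>>> send_rows --motion '[[[0.15,0,0.175,-9],[0.15,0,0.175,-9],[0.15,0,0.175,-18],[0.15,0,0.175,-18],[0.2,0,0.23,-18],[0.24,0,0.27,-18],[0.27,0,0.31,-18],[0.29,0,0.335,-18]]]'

```text
time: 2.55
tool_pos: [0.5378, -0.3241, 0.2505]
tool_rot: [-1.568, 0.001, -0.104]
contact_force: [0.6, -1.4, -0.7]
opening: 0.0917
```

```bash
cat >> h.py <<'E'
def tip(p,s=None): return (p-s['tool_pos'])
def go(x,y,z,yaw):
    s=sensors.observe();p=np.array(s['tool_pos']);w=s['tool_rot'][2]
    from scipy.spatial.transform import Rotation as Ro
    R=Ro.from_euler('xyz',s['tool_rot']).as_matrix()
    d=R.T@(np.array([x,y,z])-p); tw=(np.degrees(w)-yaw+180)%360-180
    print('t',round(s['time'],2),'pos',p.round(4),'rpy',np.degrees(s['tool_rot']).round(2),'F',np.round(s['contact_force'],1),'op',round(s['opening'],4),'q',np.degrees(s['qpos']).round(0),'-> move',d.round(4),'twist',round(tw,1))
E
python3 - <<'E'
from h import *
go(.602,-.296,.124,-6)
c=snap('wrist','w1.png')
E
```

```text
t 2.55 pos [ 0.5378 -0.3241  0.2505] rpy [-8.985e+01  7.000e-02 -5.940e+00] F [ 0.6 -1.4 -0.7] op 0.0917 q [ -38.   31.   70.    0.   80. -122.] -> move [0.0611 0.1265 0.0343] twist 0.1
```

View pics/w1.png

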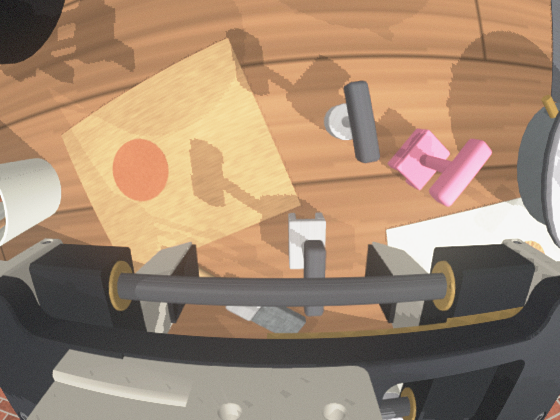

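>>> send_rows --motion '[[[0.03,0,0.017,0],[0.061,0,0.034,0],[0.061,0,0.034,0],[0.061,0.04,0.034,0],[0.061,0.08,0.034,0],[0.061,0.11,0.034,0],[0.061,0.1265,0.034,0],[0.061,0.1265,0.034,0]]]'

```text
time: 3.4
tool_pos: [0.6058, -0.2907, 0.1204]
tool_rot: [-1.562, 0.004, -0.1]
contact_force: [-0.0, -0.1, -0.2]
opening: 0.092
```

Run:
```python
from h import *
go(.602,-.296,.124,-6)
c=snap('wrist','w2.png');c=snap('top','t2.png');s=snap('side','s2.png')
a=cv2.resize(c['frame'][90:190,330:430],(400,400),interpolation=2);b=cv2.resize(s['frame'][80:200,220:340],(400,400),interpolation=2)
cv2.imwrite('pics/z2.png',np.hstack([a,b])[:,:,::-1])
```

```text
t 3.4 pos [ 0.6058 -0.2907  0.1204] rpy [-89.52   0.21  -5.71] F [-0.  -0.1 -0.2] op 0.092 q [ -32.   42.   71.    0.   68. -117.] -> move [-0.0033 -0.0037 -0.0057] twist 0.3
```

View pics/z2.png

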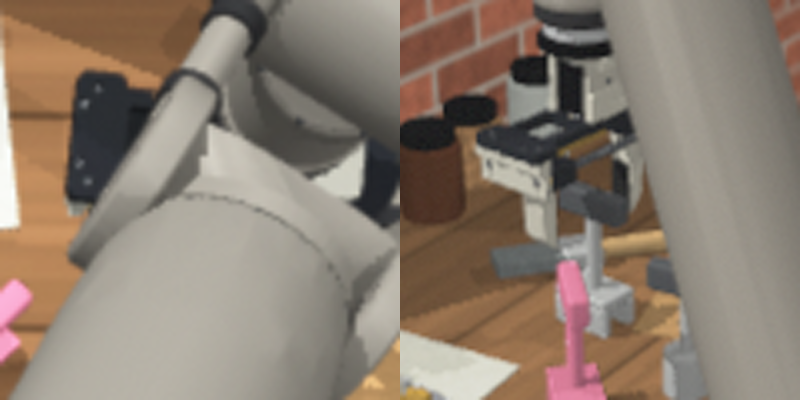

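View pics/w2.png

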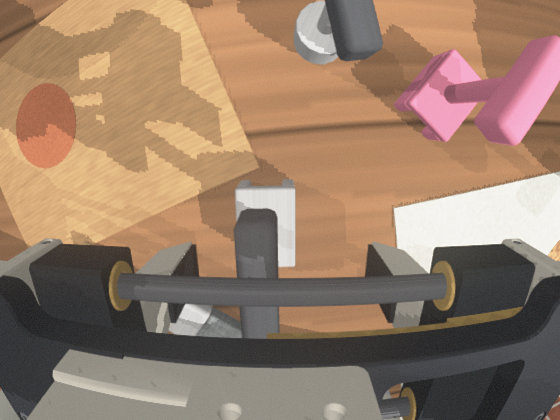

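```bash
cat >> h.py <<'E'
def fray(c,u,v):
    E=np.array(c['extrinsics']);R=E[:3,:3];o=-R.T@E[:3,3]
    x=u-c['cx'];y=v-c['cy'];r=np.hypot(x,y)+1e-9;t=r/c['fx']
    d=np.array([np.sin(t)*x/r,-np.sin(t)*y/r,-np.cos(t)]);return o,R.T@d
def fonz(c,u,v,z):
    o,d=fray(c,u,v);return o+d*(z-o[2])/d[2]
def fproj(c,p):
    E=np.array(c['extrinsics']);q=E[:3,:3]@np.array(p)+E[:3,3];x,y,z=q[0],-q[1],-q[2]
    r=np.hypot(x,y);t=np.arctan2(r,z);return c['cx']+c['fx']*t*x/r,c['cy']+c['fy']*t*y/r
E
python3 - <<'E'
from h import *
c=dict(np.load('pics/w2.npz'))
for u,v,z in((237,210,.131),(276,211,.131),(243,270,.131),(278,270,.131),(236,186,.036),(295,186,.036),(295,266,.036)): print(u,v,fonz(c,u,v,z).round(4))
E
```

```text
237 210 [ 0.5669 -0.3048  0.131 ]
276 211 [ 0.5689 -0.2895  0.131 ]
243 270 [ 0.593 -0.306  0.131]
278 270 [ 0.5944 -0.2914  0.131 ]
236 186 [ 0.5744 -0.3184  0.036 ]
295 186 [ 0.5786 -0.2782  0.036 ]
295 266 [ 0.6382 -0.2834  0.036 ]
```

>>> send_rows --motion '[[[0,-0.004,-0.004,-0.7],[0,-0.004,-0.009,-0.7],[0,-0.004,-0.009,-0.7]]]'

```text
time: 3.85
tool_pos: [0.6076, -0.302, 0.1304]
tool_rot: [-1.568, -0.006, -0.088]
contact_force: [1.0, -0.4, 0.2]
opening: 0.0916
```

>>> send_rows --motion '[[[0,0,0,0],[0,0,0,0],[0,0,0,0],[0,0,0,0],[0,0,0,0],[0,0,0,0],[0,0,0,0],[0,0,0,0]]]' --gripper 0 --grip_force 50

```text
time: 4.65
tool_pos: [0.6076, -0.302, 0.1304]
tool_rot: [-1.568, -0.006, -0.088]
contact_force: [0.9, 0.1, -0.1]
opening: 0.0326
```

Run:
```python
from h import *
go(.605,-.2995,.124,-5)
```

```text
t 4.65 pos [ 0.6076 -0.302   0.1304] rpy [-89.82  -0.35  -5.03] F [ 0.9  0.1 -0.1] op 0.0326 q [ -33.   41.   70.    0.   69. -118.] -> move [-0.0029  0.0063  0.0022] twist -0.0
```

>>> send_rows --motion '[[[-0.002,0.006,0.001,0],[-0.002,0.006,0.001,0],[-0.002,0.006,0.001,0]]]' --gripper 0.5

```text
time: 4.95
tool_pos: [0.6055, -0.3007, 0.124]
tool_rot: [-1.567, -0.006, -0.088]
contact_force: [0.7, -1.1, 0.4]
opening: 0.0453
```

>>> send_rows --motion '[[[0,0,0,0],[0,0,0,0],[0,0,0,0],[0,0,0,0],[0,0,0,0],[0,0,0,0],[0,0,0,0],[0,0,0,0]]]' --gripper 0 --grip_force 50

```text
time: 5.75
tool_pos: [0.6055, -0.3007, 0.124]
tool_rot: [-1.567, -0.005, -0.088]
contact_force: [0.3, -0.5, 0.2]
opening: 0.0176
```

Run:
```python
from h import *
go(.605,-.2995,.124,-5)
```

```text
t 5.75 pos [ 0.6055 -0.3007  0.124 ] rpy [-89.8   -0.31  -5.04] F [ 0.3 -0.5  0.2] op 0.0176 q [ -33.   42.   70.    0.   68. -118.] -> move [-0.0006 -0.      0.0012] twist -0.0
```

>>> send_rows --motion '[[[0,-0.04,0,0],[0,-0.08,0,0],[0,-0.12,0,0],[0,-0.16,0,0],[0,-0.17,0,0],[0,-0.17,0,0]]]'

```text
time: 6.35
tool_pos: [0.6048, -0.3013, 0.2946]
tool_rot: [-1.568, -0.007, -0.088]
contact_force: [0.3, 0.0, -4.2]
opening: 0.0177
```

Run:
```python
from h import *
go(.549,.1,.294,44)
c=snap('side','s3.png')
```

```text
t 6.35 pos [ 0.6048 -0.3013  0.2946] rpy [-89.86  -0.43  -5.04] F [ 0.3  0.  -4.2] op 0.0177 q [ -33.   35.   55.    0.   89. -118.] -> move [-0.0908  0.0009  0.3949] twist -49.0
```

View pics/s3.png

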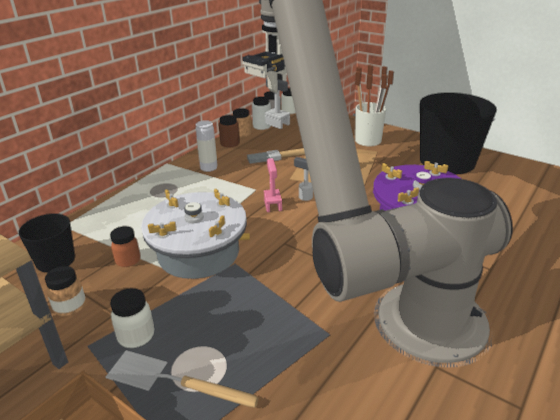

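>>> send_rows --motion '[[[-0.01,0,0.04,-4],[-0.02,0,0.085,-10],[-0.03,0,0.13,-16],[-0.04,0,0.175,-22],[-0.05,0,0.22,-28],[-0.06,0,0.265,-34],[-0.07,0,0.31,-40],[-0.08,0,0.35,-46]]]'

```text
time: 7.2
tool_pos: [0.5534, 0.0569, 0.29]
tool_rot: [-1.566, -0.002, 0.72]
contact_force: [1.4, 0.2, -3.5]
opening: 0.0175
```

Run:
```python
from h import *
go(.549,.1975,.294,44)
c=snap('wrist','w4.png')
```

```text
t 7.2 pos [0.5534 0.0569 0.29  ] rpy [-89.72  -0.1   41.23] F [ 1.4  0.2 -3.5] op 0.0175 q [  -2.   21.   78.    0.   80. -133.] -> move [ 0.0893 -0.0033  0.1087] twist -2.8
```

View pics/w4.png

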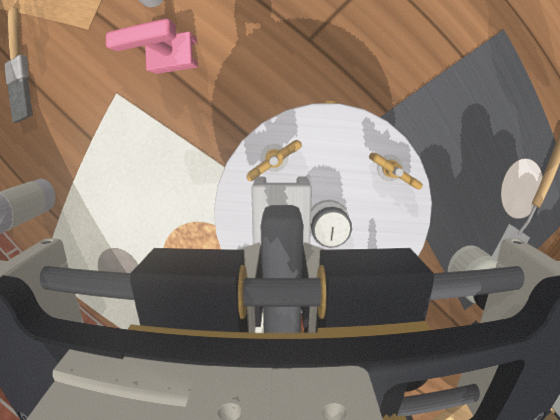

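Run:
```python
from h import *
from fit import nuts
c=dict(np.load('pics/w4.npz'))
for n,a,b in(('c',(250,177),(299,143)),('b',(372,155),(421,187))):
    A=fonz(c,*a,.126);B=fonz(c,*b,.126);d=B-A;print(n,A.round(4),B.round(4),'mid',((A+B)/2).round(4),'len',np.hypot(*d[:2]).round(4),'ang',np.degrees(np.arctan2(d[1],d[0]))%180)
print(nuts([.5395,.114,np.radians(38.3)]).round(4))
from scipy.spatial.transform import Rotation as Ro
p=np.array([.5534,.0569,.29]);R=Ro.from_euler('xyz',[-1.566,-.002,.72]).as_matrix()
for u,v,z in((252,184,.202),(309,184,.202),(263,207,.297),(299,207,.297)): print((R.T@(fonz(c,u,v,z)-p)).round(4))
```

```text
c [0.5569 0.0213 0.126 ] [0.5035 0.0345 0.126 ] mid [0.5302 0.0279 0.126 ] len 0.0551 ang 166.0776143208295
b [0.4653 0.093  0.126 ] [0.4524 0.1532 0.126 ] mid [0.4588 0.1231 0.126 ] len 0.0616 ang 102.10967316779697
[[0.5494 0.1983 0.119 ]
 [0.4552 0.1239 0.119 ]
 [0.5296 0.0297 0.119 ]
 [0.6238 0.1041 0.119 ]]
[-0.0292  0.0878 -0.0212]
[-0.0291  0.088   0.0184]
[-0.038  -0.0071 -0.0083]
[-0.038  -0.007   0.0062]
```

>>> send_rows --motion '[[[0.02,0,0.025,-1],[0.05,0,0.06,-3],[0.075,-0.002,0.09,-3],[0.089,-0.002,0.108,-3],[0.089,-0.002,0.108,-3],[0.089,-0.002,0.108,-3]]]'

```text
time: 7.85
tool_pos: [0.5457, 0.2025, 0.2909]
tool_rot: [-1.56, -0.0, 0.782]
contact_force: [0.2, -0.5, -4.1]
opening: 0.0177
```

Run:
```python
from h import *
go(.5493,.1978,.232,44)
c=snap('wrist','w5.png');s=snap('side','s5.png');t=snap('top','t5.png')
b=cv2.resize(s['frame'][100:260,110:270],(400,400),interpolation=2)
a=cv2.resize(t['frame'][90:210,150:270],(400,400),interpolation=2)
cv2.imwrite('pics/z5.png',np.hstack([a,b])[:,:,::-1])
```

```text
t 7.85 pos [0.5457 0.2025 0.2909] rpy [-8.938e+01 -1.000e-02  4.481e+01] F [ 0.2 -0.5 -4.1] op 0.0177 q [  13.   24.   74.    1.   82. -122.] -> move [-0.0008  0.0588 -0.0065] twist 0.8
```

View pics/w5.png

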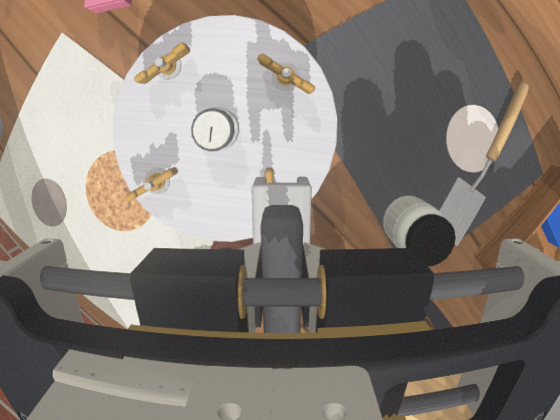

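View pics/z5.png

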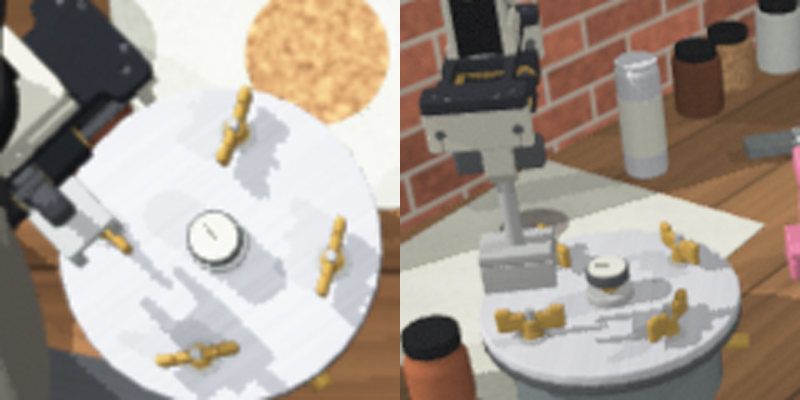

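Run:
```python
from h import *
c=dict(np.load('pics/w5.npz'))
print(fonz(c,269.5,169,.128))
for n,a,b in(('d',(127,198),(178,170)),('c',(137,79),(188,46)),('b',(259,56),(313,90))):
    A=fonz(c,*a,.126);B=fonz(c,*b,.126);d=B-A;print(n,'mid',((A+B)/2).round(4),'len',np.hypot(*d[:2]).round(4),'ang',np.degrees(np.arctan2(d[1],d[0]))%180)
a=np.array([.5493,.1978]);print(a-.03*np.array([np.cos(.768),np.sin(.768)]))
```

```text
[0.53236319 0.17519444 0.128     ]
d mid [0.6238 0.1017 0.126 ] len 0.0638 ang 159.54240091953693
c mid [0.5296 0.0296 0.126 ] len 0.0585 ang 162.47982170785718
b mid [0.4587 0.1234 0.126 ] len 0.0582 ang 101.75136275134037
[0.52772095 0.17695906]
```

>>> send_rows --motion '[[[-0.001,0,-0.007,-2],[-0.001,0.01,-0.007,-2],[-0.001,0.02,-0.007,-2],[-0.001,0.03,-0.007,-2],[-0.001,0.035,-0.007,-2],[-0.001,0.04,-0.007,-2],[-0.001,0.04,-0.007,-2],[-0.001,0.04,-0.007,-2]]]'

```text
time: 8.8
tool_pos: [0.5507, 0.1962, 0.2526]
tool_rot: [-1.562, -0.003, 0.815]
contact_force: [-0.4, -0.2, -3.8]
opening: 0.0178
```

Run:
```python
from h import *
go(.550,.197,.232,47)
print(sensors.observe()['torque'])
c=snap('wrist','w6.png');s=snap('side','s6.png');t=snap('top','t6.png')
b=cv2.resize(s['frame'][100:260,110:270],(400,400),interpolation=2)
a=cv2.resize(c['frame'][130:230,220:320],(400,400),interpolation=2)
cv2.imwrite('pics/z6.png',np.hstack([a,b])[:,:,::-1])
```

```text
t 8.8 pos [0.5507 0.1962 0.2526] rpy [-89.47  -0.19  46.68] F [-0.4 -0.2 -3.8] op 0.0178 q [  12.   26.   77.    1.   77. -125.] -> move [0.0001 0.0206 0.0008] twist -0.3
[ 0.14635998 -0.1017194  -0.00346169]
```

View pics/z6.png

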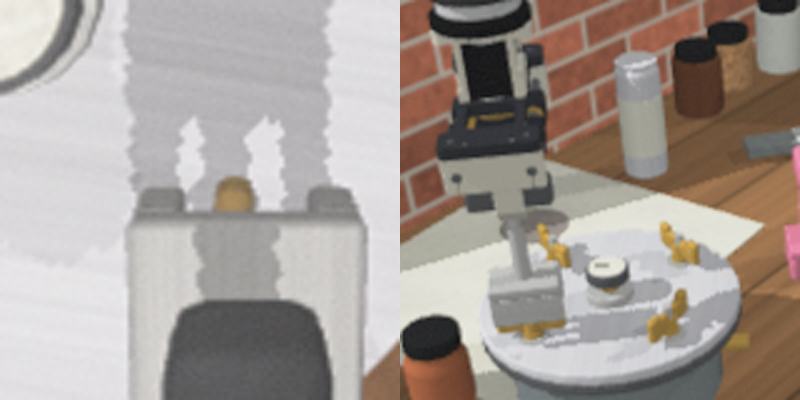

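>>> send_rows --motion '[[[0,0.007,0.001,0],[0,0.014,0.001,0],[0,0.02,0.001,0],[0,0.02,0.001,0]]]'

```text
time: 9.35
tool_pos: [0.5493, 0.1969, 0.2314]
tool_rot: [-1.56, -0.002, 0.815]
contact_force: [0.3, 0.5, -2.8]
opening: 0.0175
```

>>> send_rows --motion '[[[0,0,0,5],[0,0,0,11],[0,0,0,17],[0,0,0,23],[0,0,0,29],[0,0,0,35],[0,0,0,41],[0,0,0,41]]]'

```text
time: 10.15
tool_pos: [0.5502, 0.1961, 0.2318]
tool_rot: [-1.563, 0.004, 0.098]
contact_force: [2.3, -3.1, -3.3]
opening: 0.0176
```

Run:
```python
from h import *
go(.550,.197,.232,-36)
print(sensors.observe()['torque'])
```

```text
t 10.15 pos [0.5502 0.1961 0.2318] rpy [-89.58   0.21   5.62] F [ 2.3 -3.1 -3.3] op 0.0176 q [ 12.  27.  79.   0.  74. -84.] -> move [-0.0001 -0.0002  0.0009] twist 41.6
[-0.70027669 -0.80517543  0.11112165]
```

>>> send_rows --motion '[[[0,0,0,6],[0,0,0,12],[0,0,0,18],[0,0,0,24],[0,0,0,30],[0,0,0,36],[0,0,0,42],[0,0,0,42]]]'

```text
time: 10.95
tool_pos: [0.5506, 0.1968, 0.232]
tool_rot: [-1.566, 0.008, -0.633]
contact_force: [1.3, 2.0, -3.3]
opening: 0.0178
```

>>> send_rows --motion '[[[0,0,0,-4],[0,-0.01,0,-7],[0,-0.03,0,-7],[0,-0.055,0,-7],[0,-0.06,0,-7],[0,-0.06,0,-7]]]'

```text
time: 11.55
tool_pos: [0.5508, 0.1964, 0.2924]
tool_rot: [-1.564, 0.006, -0.508]
contact_force: [0.9, -0.4, -3.6]
opening: 0.0176
```

Run:
```python
from h import *
go(.530,.0295,.292,-14)
c=snap('wrist','w7.png')
```

```text
t 11.55 pos [0.5508 0.1964 0.2924] rpy [-89.62   0.35 -29.13] F [ 0.9 -0.4 -3.6] op 0.0176 q [ 12.  24.  73.   1.  82. -49.] -> move [ 0.0631 -0.001  -0.1559] twist -15.1
```

View pics/w7.png

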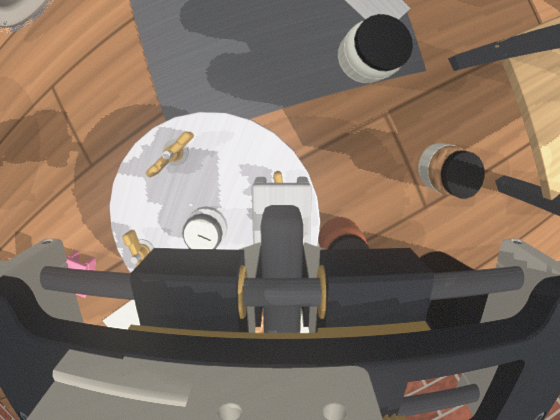

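>>> send_rows --motion '[[[0.015,0,-0.035,-5],[0.03,0,-0.075,-10],[0.045,0,-0.11,-15],[0.058,0,-0.143,-14],[0.063,0,-0.156,-14],[0.063,0,-0.156,-14],[0.063,0,-0.156,-14]]]'

```text
time: 12.3
tool_pos: [0.5291, 0.03, 0.2892]
tool_rot: [-1.563, 0.008, -0.264]
contact_force: [0.6, 0.7, -3.0]
opening: 0.0182
```

Run:
```python
from h import *
c=dict(np.load('pics/w7.npz'));A=fonz(c,279,170,.128);d=np.array([.5497,.1975])-A[:2];print(A,np.degrees(np.arctan2(d[1],d[0])),np.hypot(*d))
go(.530,.0295,.252,-15)
c=snap('wrist','w8.png')
```

```text
[0.52554253 0.20917306 0.128     ] -25.79016898029172 0.026829903539677256
t 12.3 pos [0.5291 0.03   0.2892] rpy [-89.57   0.45 -15.15] F [ 0.6  0.7 -3. ] op 0.0182 q [ -5.  19.  83.   1.  79. -80.] -> move [ 0.0012  0.0371 -0.0005] twist -0.2
```

View pics/w8.png

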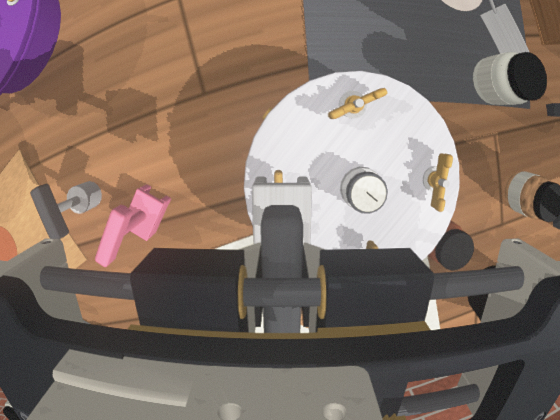

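>>> send_rows --motion '[[[0.001,0.012,0,0],[0.001,0.025,0,0],[0.001,0.035,0,0],[0.001,0.043,0,0],[0.001,0.05,0,0],[0.001,0.057,0,0],[0.001,0.057,0,0]]]'

```text
time: 13.05
tool_pos: [0.5295, 0.0307, 0.2313]
tool_rot: [-1.564, 0.009, -0.264]
contact_force: [-0.8, 0.1, -3.6]
opening: 0.0177
```

>>> send_rows --motion '[[[0,0,0,4],[0,0,0,9],[0,0,0,15],[0,0,0,21],[0,0,0,27],[0,0,0,33],[0,0,0,38],[0,0,0,38]]]'

```text
time: 13.85
tool_pos: [0.5295, 0.03, 0.2317]
tool_rot: [-1.571, 0.01, -0.928]
contact_force: [-1.4, -2.3, -3.9]
opening: 0.0175
```

Run:
```python
from h import *
go(.530,.0295,.232,-94)
print(sensors.observe()['torque'])
```

```text
t 13.85 pos [0.5295 0.03   0.2317] rpy [-90.03   0.6  -53.15] F [-1.4 -2.3 -3.9] op 0.0175 q [ -5.  21.  88.   0.  71. -42.] -> move [ 0.0007 -0.0003  0.0001] twist 40.9
[-0.58162312  0.10370415  0.09220005]
```

>>> send_rows --motion '[[[0,0,0,6],[0,0,0,12],[0,0,0,18],[0,0,0,24],[0,0,0,30],[0,0,0,36],[0,0,0,41],[0,0,0,41]]]'

```text
time: 14.65
tool_pos: [0.5305, 0.0301, 0.2321]
tool_rot: [-1.575, 0.008, -1.642]
contact_force: [2.2, -0.9, -4.5]
opening: 0.0178
```

>>> send_rows --motion '[[[0,0,0,-4],[0,-0.01,0,-8],[0,-0.03,0,-8],[0,-0.055,0,-8],[0,-0.06,0,-8],[0,-0.06,0,-8]]]'

```text
time: 15.25
tool_pos: [0.5309, 0.0298, 0.2927]
tool_rot: [-1.573, 0.009, -1.5]
contact_force: [0.5, 0.2, -4.1]
opening: 0.0178
```

Run:
```python
from h import *
go(.457,.1235,.292,-78)
c=snap('wrist','w9.png')
```

```text
t 15.25 pos [0.5309 0.0298 0.2927] rpy [-90.1    0.5  -85.95] F [ 0.5  0.2 -4.1] op 0.0178 q [-5. 19. 82.  0. 79. -9.] -> move [-0.0987  0.0016 -0.0671] twist -7.9
```

View pics/w9.png

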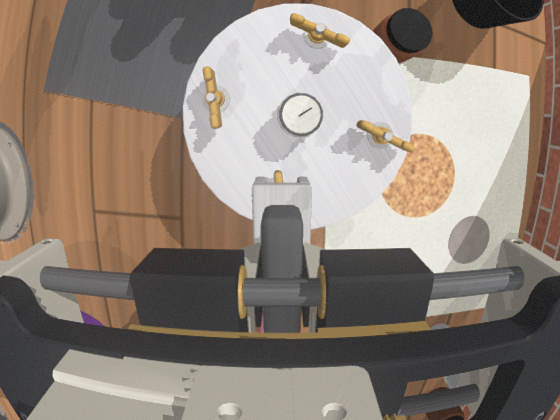

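>>> send_rows --motion '[[[-0.025,0,-0.017,-4],[-0.055,0,-0.037,-7],[-0.085,0,-0.057,-7],[-0.098,0.001,-0.067,-7],[-0.098,0.001,-0.067,-7],[-0.098,0.001,-0.067,-7]]]'

```text
time: 15.9
tool_pos: [0.4568, 0.1226, 0.2911]
tool_rot: [-1.574, 0.009, -1.377]
contact_force: [0.5, -0.3, -3.7]
opening: 0.0177
```

Run:
```python
from h import *
c=dict(np.load('pics/w9.npz'));A=fonz(c,278,170,.128);d=np.array([.530,.0295])-A[:2];print('c',A,np.degrees(np.arctan2(d[1],d[0])),np.hypot(*d))
for n,a,b in(('a',(293,17),(347,44)),('b',(209,70),(215,124)),('d',(360,123),(411,149))):
    A=fonz(c,*a,.126);B=fonz(c,*b,.126);d=B-A;print(n,'mid',((A+B)/2).round(4),'len',np.hypot(*d[:2]).round(4),'ang',np.degrees(np.arctan2(d[1],d[0]))%180)
go(.457,.1235,.232,-78)
c=snap('wrist','w10.png')
```

```text
c [0.52583817 0.05851674 0.128     ] -81.83781313018785 0.029313683004062337
a mid [0.5552 0.1937 0.126 ] len 0.056 ang 157.2851624149946
b mid [0.46   0.1234 0.126 ] len 0.0518 ang 100.03375453315836
d mid [0.6258 0.0994 0.126 ] len 0.0573 ang 160.9522294620924
t 15.9 pos [0.4568 0.1226 0.2911] rpy [-90.2    0.5  -78.91] F [ 0.5 -0.3 -3.7] op 0.0177 q [ 5. 12. 91.  0. 77. -6.] -> move [-0.0003  0.0591  0.0006] twist -0.9
```

View pics/w10.png

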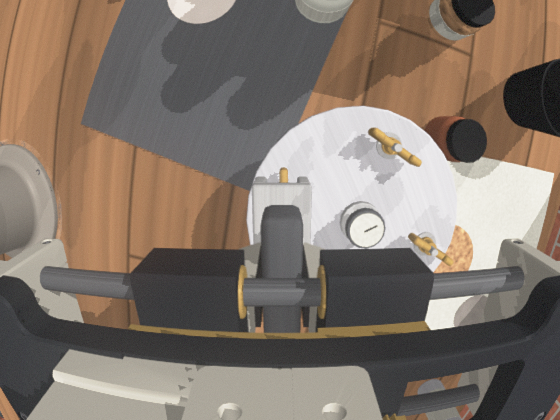

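>>> send_rows --motion '[[[0,0.012,0.001,0],[0,0.025,0.001,0],[0,0.035,0.001,0],[0,0.043,0.001,0],[0,0.05,0.001,0],[0,0.058,0.001,0],[0,0.058,0.001,0]]]'

```text
time: 16.65
tool_pos: [0.4573, 0.1228, 0.2321]
tool_rot: [-1.576, 0.009, -1.378]
contact_force: [0.4, 0.4, -4.1]
opening: 0.0178
```

>>> send_rows --motion '[[[0,0,0,4],[0,0,0,9],[0,0,0,15],[0,0,0,21],[0,0,0,27],[0,0,0,33],[0,0,0,38],[0,0,0,38]]]'

```text
time: 17.45
tool_pos: [0.4583, 0.1229, 0.2328]
tool_rot: [-1.578, 0.005, -2.042]
contact_force: [2.4, 0.1, -3.5]
opening: 0.0177
```

Run:
```python
from h import *
go(.457,.1235,.232,-159)
print(sensors.observe()['torque'])
```

```text
t 17.45 pos [0.4583 0.1229 0.2328] rpy [ -90.42    0.3  -117.  ] F [ 2.4  0.1 -3.5] op 0.0177 q [ 5. 15. 97.  1. 68. 32.] -> move [ 0.0001  0.0008 -0.0014] twist 42.0
[ 0.04056743 -0.6612609   0.0410858 ]
```

>>> send_rows --motion '[[[0,0.001,0,6],[0,0.001,0,12],[0,0.001,0,18],[0,0.001,0,24],[0,0.001,0,30],[0,0.001,0,36],[0,0.001,0,42],[0,0.001,0,42]]]'

```text
time: 18.25
tool_pos: [0.4585, 0.1228, 0.2322]
tool_rot: [-1.579, -0.0, -2.774]
contact_force: [-0.3, -1.2, -4.0]
opening: 0.0178
```

>>> send_rows --motion '[[[0,0,0,-4],[0,-0.01,0,-8],[0,-0.03,0,-8],[0,-0.055,0,-8],[0,-0.06,0,-8],[0,-0.06,0,-8]]]'

```text
time: 18.85
tool_pos: [0.4588, 0.1224, 0.2925]
tool_rot: [-1.579, 0.002, -2.632]
contact_force: [-0.8, -0.4, -4.0]
opening: 0.0177
```

Run:
```python
from h import *
go(.624,.1025,.292,-18)
c=snap('wrist','w11.png')
```

```text
t 18.85 pos [0.4588 0.1224 0.2925] rpy [-9.0460e+01  1.2000e-01 -1.5078e+02] F [-0.8 -0.4 -4. ] op 0.0177 q [ 5. 12. 91.  0. 77. 66.] -> move [-1.345e-01  1.000e-04  9.800e-02] twist -132.8
```

View pics/w11.png

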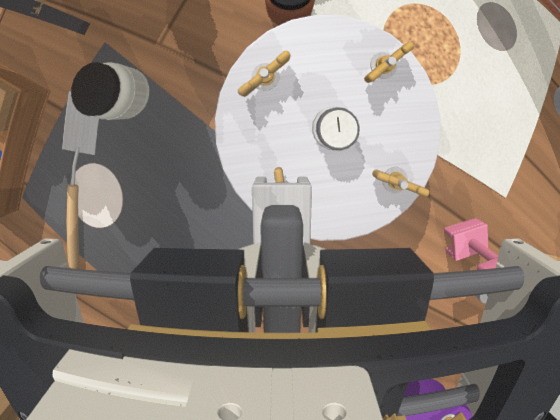

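>>> send_rows --motion '[[[-0.02,0,0.015,-8],[-0.04,0,0.03,-16],[-0.06,0,0.045,-24],[-0.08,0,0.06,-32],[-0.1,0,0.073,-40],[-0.12,0,0.087,-48],[-0.134,0,0.098,-56],[-0.134,0,0.098,-64]]]'

```text
time: 19.7
tool_pos: [0.6243, 0.1015, 0.2874]
tool_rot: [-1.578, 0.008, -1.509]
contact_force: [0.3, 0.8, -3.9]
opening: 0.0176
```

>>> send_rows --motion '[[[0,0,0,-8.5],[0,0,0,-17],[0,0,0,-25],[0,0,0,-33],[0,0,0,-41],[0,0,0,-49],[0,0,0,-57],[0,0,0,-65]]]'

```text
time: 20.5
tool_pos: [0.6237, 0.1015, 0.285]
tool_rot: [-1.568, 0.013, -0.367]
contact_force: [0.2, 0.0, -3.2]
opening: 0.0178
```

Run:
```python
from h import *
c=dict(np.load('pics/w11.npz'));A=fonz(c,279,170,.128);d=np.array([.4585,.1232])-A[:2];print('b',A,np.degrees(np.arctan2(d[1],d[0])),np.hypot(*d))
for n,a,b in(('a',(240,92),(289,55)),('c',(367,79),(412,45)),('d',(375,174),(428,191))):
    A=fonz(c,*a,.126);B=fonz(c,*b,.126);d=B-A;print(n,a,'mid',((A+B)/2).round(4),'len',np.hypot(*d[:2]).round(4),'ang',np.degrees(np.arctan2(d[1],d[0]))%180)
go(.624,.1025,.232,-18)
c=snap('wrist','w12.png')
```

```text
b [0.48228189 0.13926551 0.128     ] -145.9595888316393 0.028699805603828336
a (240, 92) mid [0.5543 0.1947 0.126 ] len 0.0564 ang 156.77128530380216
c (367, 79) mid [0.6258 0.1    0.126 ] len 0.0597 ang 159.07523460324703
d (375, 174) mid [0.5317 0.0286 0.126 ] len 0.0602 ang 104.09829030406014
t 20.5 pos [0.6237 0.1015 0.285 ] rpy [-89.85   0.77 -21.04] F [ 0.2  0.  -3.2] op 0.0178 q [  2.  30.  65.   0.  85. -67.] -> move [0.0006 0.053  0.0009] twist -3.0
```

View pics/w12.png

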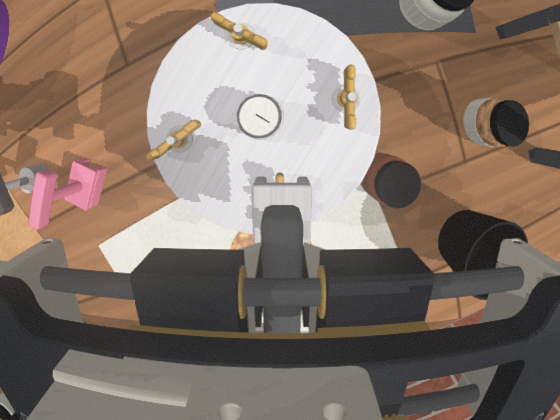

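>>> send_rows --motion '[[[0.001,0.01,0.001,-2],[0.001,0.02,0.001,-2],[0.001,0.03,0.001,-2],[0.001,0.038,0.001,-2],[0.001,0.045,0.001,-2],[0.001,0.053,0.001,-2],[0.001,0.053,0.001,-2]]]'

```text
time: 21.25
tool_pos: [0.6238, 0.1024, 0.2307]
tool_rot: [-1.568, 0.015, -0.326]
contact_force: [-1.0, -0.6, -3.8]
opening: 0.0177
```

>>> send_rows --motion '[[[0,0,0,4],[0,0,0,10],[0,0,0,16],[0,0,0,22],[0,0,0,28],[0,0,0,34],[0,0,0,40],[0,0,0,45]]]'

```text
time: 22.05
tool_pos: [0.6249, 0.1028, 0.2312]
tool_rot: [-1.577, 0.012, -1.115]
contact_force: [3.6, 0.4, -6.1]
opening: 0.0174
```

Run:
```python
from h import *
go(.624,.1025,.232,-113)
print(sensors.observe()['torque'])
```

```text
t 22.05 pos [0.6249 0.1028 0.2312] rpy [-90.34   0.68 -63.91] F [ 3.6  0.4 -6.1] op 0.0174 q [  2.  32.  70.   0.  78. -24.] -> move [-0.0001 -0.0008 -0.0009] twist 49.1
[ 0.41105835 -1.01919687  0.14450079]
```

>>> send_rows --motion '[[[0,0,0,6],[0,0,0,13],[0,0,0,20],[0,0,0,27],[0,0,0,34],[0,0,0,41],[0,0,0,48],[0,0,0,48]]]'

```text
time: 22.85
tool_pos: [0.6261, 0.1029, 0.2318]
tool_rot: [-1.58, 0.005, -1.954]
contact_force: [4.3, 0.3, -5.0]
opening: 0.0176
```

>>> send_rows --motion '[[[0,0,0,-4],[0,-0.01,0,-8],[0,-0.03,0,-8],[0,-0.055,0,-8],[0,-0.06,0,-8],[0,-0.06,0,-8]]]'

```text
time: 23.45
tool_pos: [0.6266, 0.1024, 0.2926]
tool_rot: [-1.578, 0.007, -1.813]
contact_force: [-0.7, 0.0, -3.3]
opening: 0.0176
```

Run:
```python
from h import *
go(.600,-.30,.292,-5)
c=snap('wrist','w13.png')
```

```text
t 23.45 pos [0.6266 0.1024 0.2926] rpy [ -90.4     0.39 -103.87] F [-0.7  0.  -3.3] op 0.0176 q [ 2. 30. 64.  0. 86. 16.] -> move [ 0.397  -0.0026  0.0706] twist -98.9
```

View pics/w13.png

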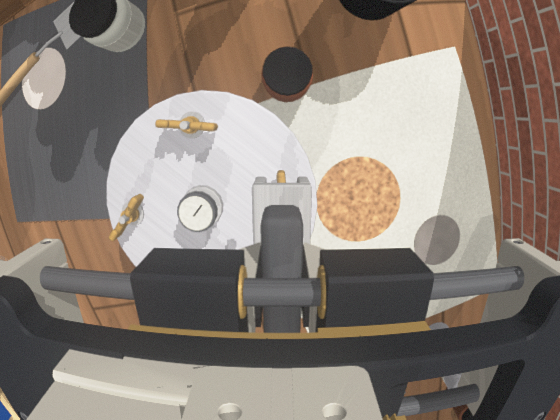

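>>> send_rows --motion '[[[0.04,0,0.007,-8],[0.08,0,0.014,-16],[0.12,0,0.021,-24],[0.165,0,0.028,-32],[0.21,0,0.036,-40],[0.255,0,0.044,-48],[0.3,0,0.052,-56],[0.345,0,0.06,-64]]]'

```text
time: 24.3
tool_pos: [0.6006, -0.2484, 0.2866]
tool_rot: [-1.57, 0.014, -0.689]
contact_force: [1.2, -0.5, -3.1]
opening: 0.0179
```

Run:
```python
from h import *
go(.600,-.30,.292,-5)
```

```text
t 24.3 pos [ 0.6006 -0.2484  0.2866] rpy [-89.94   0.83 -39.5 ] F [ 1.2 -0.5 -3.1] op 0.0179 q [-29.  33.  61.   0.  87. -80.] -> move [ 0.0323 -0.0059 -0.0402] twist -34.5
```

>>> send_rows --motion '[[[0.01,0,-0.013,-8],[0.02,0,-0.026,-16],[0.032,0,-0.04,-24],[0.032,0,-0.04,-32],[0.032,0,-0.04,-34],[0.032,0,-0.04,-34],[0.032,0,-0.04,-34]]]'

```text
time: 25.0
tool_pos: [0.5995, -0.2994, 0.2848]
tool_rot: [-1.561, 0.013, -0.097]
contact_force: [0.3, -0.1, -4.0]
opening: 0.0176
```

Run:
```python
from h import *
go(.600,-.30,.130,-5)
t=snap('top','t14.png');s=snap('side','s14.png');c=snap('wrist','w14.png')
cv2.imwrite('pics/z14.png',np.hstack([cv2.resize(t['frame'][108:218,160:272],(400,400),interpolation=2),cv2.resize(s['frame'][40:240,230:430],(400,400),interpolation=2)])[:,:,::-1])
```

```text
t 25.0 pos [ 0.5995 -0.2994  0.2848] rpy [-89.43   0.77  -5.54] F [ 0.3 -0.1 -4. ] op 0.0176 q [ -33.   35.   56.    0.   89. -118.] -> move [ 0.0026  0.1547 -0.0021] twist -0.5
```

View pics/z14.png

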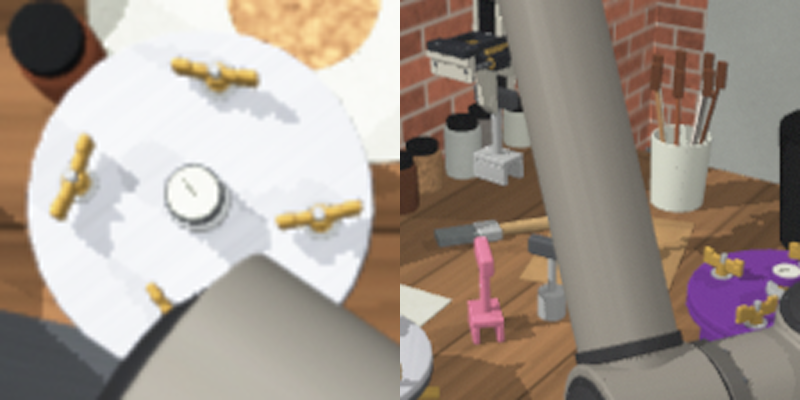

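View pics/w14.png

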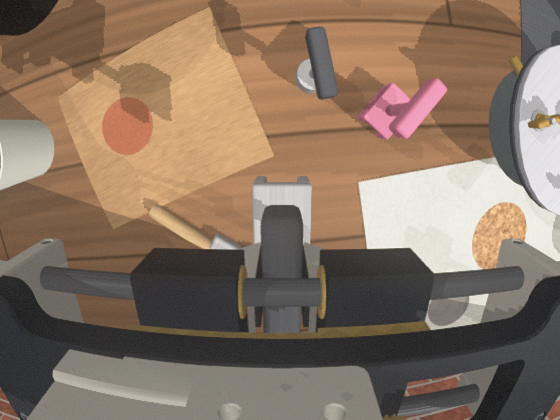

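>>> send_rows --motion '[[[0.002,0.03,-0.001,0],[0.002,0.065,-0.001,0],[0.002,0.1,-0.001,0],[0.002,0.125,-0.001,0],[0.002,0.14,-0.001,0],[0.002,0.15,-0.001,0],[0.002,0.154,-0.001,0],[0.002,0.154,-0.001,0]]]'

```text
time: 25.95
tool_pos: [0.6001, -0.299, 0.1318]
tool_rot: [-1.562, 0.012, -0.096]
contact_force: [-0.2, -1.1, -2.3]
opening: 0.0175
```

Run:
```python
from h import *
go(.600,-.30,.124,-5)
```

```text
t 25.95 pos [ 0.6001 -0.299   0.1318] rpy [-89.48   0.68  -5.51] F [-0.2 -1.1 -2.3] op 0.0175 q [ -33.   41.   70.    0.   70. -118.] -> move [ 0.0001  0.0078 -0.0011] twist -0.5
```

>>> send_rows --motion '[[[0,0.003,0,0],[0,0.006,0,0],[0,0.007,0,0],[0,0.007,0,0]]]'

```text
time: 26.35
tool_pos: [0.6, -0.2989, 0.1248]
tool_rot: [-1.562, 0.012, -0.096]
contact_force: [-0.7, 0.4, -3.3]
opening: 0.0176
```

>>> send_rows --motion '[[[0,0.001,0,0],[0,0.001,0,0],[0,0.001,0,0]]]'

```text
time: 26.65
tool_pos: [0.6001, -0.299, 0.1246]
tool_rot: [-1.562, 0.011, -0.096]
contact_force: [-1.3, 1.9, 2.5]
opening: 0.0176
```

Run:
```python
from h import *
go(.600,-.30,.124,-5)
```

```text
t 26.65 pos [ 0.6001 -0.299   0.1246] rpy [-89.5    0.64  -5.51] F [-1.3  1.9  2.5] op 0.0176 q [ -33.   41.   70.    0.   69. -118.] -> move [-0.      0.0006 -0.001 ] twist -0.5
```

Contact with the bench is felt (the vertical force went from -3.3 to +2.5 N). Opening the jaws and backing off upward.

>>> send_rows --motion '[[[0,0,0,0],[0,0,0,0],[0,0,0,0],[0,0,0,0],[0,0,0,0],[0,0,0,0],[0,0,0,0],[0,0,0,0]]]' --gripper 0.9

```text
time: 27.45
tool_pos: [0.6001, -0.299, 0.1246]
tool_rot: [-1.562, 0.011, -0.096]
contact_force: [-0.0, -0.5, -0.8]
opening: 0.0771
```

Run:
```python
from h import *
go(.600,-.30,.124,-5)
c=snap('wrist','w15.png')
```

```text
t 27.45 pos [ 0.6001 -0.299   0.1246] rpy [-89.5    0.64  -5.51] F [-0.  -0.5 -0.8] op 0.0771 q [ -33.   41.   70.    0.   69. -118.] -> move [-0.      0.0006 -0.001 ] twist -0.5
```

View pics/w15.png

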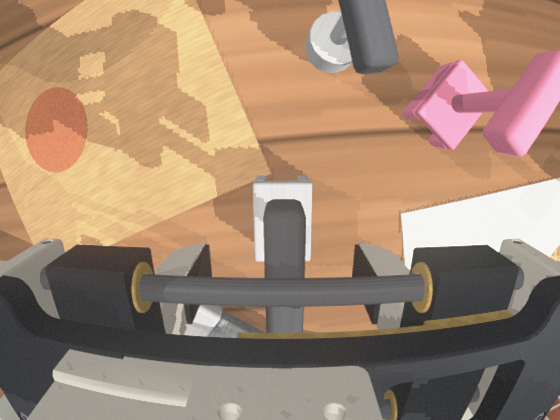

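>>> send_rows --motion '[[[0,-0.01,0,0],[0,-0.03,0,0],[0,-0.06,0,0],[0,-0.1,0,0],[0,-0.14,0,0],[0,-0.17,0,0],[0,-0.17,0,0]]]'

```text
time: 28.2
tool_pos: [0.6032, -0.3015, 0.3015]
tool_rot: [-1.567, 0.001, -0.096]
contact_force: [-0.3, 0.6, -0.3]
opening: 0.0826
```

>>> send_rows --motion '[[[-0.03,0,-0.02,0],[-0.06,0,-0.04,0],[-0.1,0,-0.07,0],[-0.14,0,-0.1,0],[-0.18,0,-0.12,0],[-0.22,0,-0.14,0],[-0.25,0,-0.15,0],[-0.25,0,-0.15,0]]]'

```text
time: 29.0
tool_pos: [0.3365, -0.4276, 0.3013]
tool_rot: [-1.567, 0.003, -0.101]
contact_force: [0.2, -0.5, 0.0]
opening: 0.0826
```

Run:
```python
from h import *
t=snap('top','t16.png');s=snap('side','s16.png')
cv2.imwrite('pics/z16.png',np.hstack([cv2.resize(t['frame'][90:220,160:420],(520,260)),cv2.resize(s['frame'][100:260,130:340],(273,260))])[:,:,::-1])
print(sensors.observe()['time'],sensors.observe()['contact_force'])
f=t['frame'];hsv=cv2.cvtColor(f,cv2.COLOR_RGB2HSV);br=((hsv[...,0]>12)&(hsv[...,0]<28)&(hsv[...,1]>100)).astype(np.uint8)
for n,p,z in zip('abcd',[(.5498,.1975),(.4575,.1235),(.530,.0295),(.6245,.1025)],(58.3,118.3,183.3,163.3)):
    u,v=proj(t,[*p,.125]);m=np.zeros_like(br);cv2.circle(m,(int(round(u)),int(round(v))),13,1,-1)
    w=np.array([onz(t,a,b,.125)[:2] for b,a in np.argwhere(br*m)]);V=np.linalg.svd(w-w.mean(0),full_matrices=False)[2][0]
    a=np.degrees(np.arctan2(V[1],V[0]))%180;print(n,len(w),a,'value rad',np.radians((z-a)%180))
```

```text
29.1 [-0.37659903  1.27582212 -0.36359095]
a 94 154.56486056577293 value rad 1.4614538827438042
b 70 37.471130274255216 value rad 1.4107299073798125
c 76 101.35405995249324 value rad 1.4302264624708716
d 87 80.47332372707984 value rad 1.4455982094459223
```

View pics/z16.png

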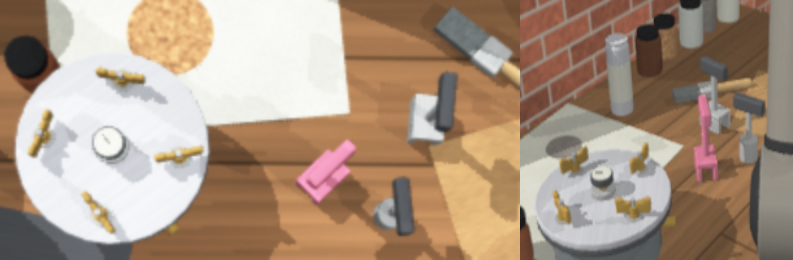

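The four nuts measure about 1.41–1.46 rad. The wrench stands upright and free on the bench, and the arm is clear of everything.

```bash
python3 -c "
from cell import hand_in
print(hand_in())"
```

```text
the job is handed in; nothing more can be done
None
```

The job is done and handed in at about 29 s on the robot's clock. I used the slotted wrench to turn nut a, then c opposite it, then b, then d, each about a quarter turn clockwise. I then stood the wrench back near where it started, let go and moved the arm clear.

- **Nut angles:** the last top camera picture gave a 1.46, b 1.41, c 1.43 and d 1.45 rad, all well inside 0.9 to 2.25. While a and c were being turned, the pictures showed b and d still at their start angles.
- **Wrench:** it stands upright and free in the top, side and wrist views. I felt it touch the bench before opening the jaws, and no contact force showed after release.
- **Forces:** the end-of-move readings at the wrist stayed below about 8 N, including the wrench's own weight, so nothing pressed hard on the pot at those moments.
- **Disagreements:** the cameras differed by 2 to 4 mm on nut positions and by several degrees on wing angles, most of all for nut a at the start. All of this was within the slot's play. A first mask of nut a also picked up some wood colour, so I didn't use its angle.

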